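# Load the grinding ball into the mill jar

### The job

The big steel grinding ball is held captive in the curved drying track. Push it along the track and round the bend until it sits in the round seat at the exit gap, lift it out there, and lower it into the open grinding jar, not letting it drop in from above the rim. Leave the open jar standing where it is and do not disturb the closed jar.

Things in the scene. Friction and masses are not known exactly. Their poses are not given: they have to be found in the camera images.
- ball_center (a point): Centre of the polished steel ball, 50 mm in diameter, about 0.5 kg. It stands in the track's straight run (at x = -120 to -85 in the track's frame, so 65 mm or more of empty slot lies behind it), free to roll, centre 35 mm above the bench, its top showing above the slot. It cannot be lifted through the slot; closed fingers fit down into the slot behind it.
- track: Fixed J-shaped slick plastic track. Origin: on the bench below the exit seat, z up. Ball-centre path in this frame (mm): from closed end x -210 along y 108 towards +x to x -80; quarter bend to the right, radius 80 about (-80, 28), to (0, 28); then towards -y to the seat at (0, 0). Floor top z 10; channel 54 wide; walls 6 thick; lips at z 51 to 55 leave a 43 wide slot. Walls and lips end at y 28.
- track_seat (a point): Centre of the seat in the exit gap, on the floor's top, 10 mm above the bench; axes as the track's. A 24 mm round hole into which the ball drops 3 mm (centre then 32 mm above the bench) and stays. Open on top and both sides (-x, +x), bare floor 45 mm either way: grip it there, fingers on its -x and +x sides. Past it two 10 mm pegs (x -14 and 14, y -27.5, top 34 mm above the bench) stop the ball.
- jar: Open steel grinding jar, round, 128 mm outside diameter, wall 6 mm, 60 mm high, inner floor 8 mm above the bench, 1.8 kg, loose. Origin: centre of its underside; z up.
- closed_jar: Bystander: the same jar with its lid on, loose: lid 134 mm in diameter, black knob on top, 88 mm high in all. Origin: centre of its underside. Leave it alone.
Mind the look-alikes: they are no part of the job. Of the things like the part that bears ball_center, leave any that is orange or yellow; of the rest the smaller one is meant.

How it is judged:
By the outcome, as a careful person would: the job done as asked, in the order asked, and still so for the second after the job is handed in, with the robot touching nothing.
It also fails if it takes over 64 s, if anything falls off the work surface, if the arm or the gripper's body presses on something with over 40 N, if the wrist force passes 120 N, or if a joint passes its speed limit or range.

### The arm

A 6-joint arm with a two-finger parallel gripper is mounted at the origin on the work surface. World frame = base frame: x ahead of the robot, y to its left, z up, the work surface at z = 0. Lengths are in m, angles in degrees, forces in N, time in s.
With the tool pointing down it reaches from about 0.3 to 0.95 m from the base axis. Payload 3.1 kg.
Tool frame: the origin (TCP) lies between the finger pads; the fingertips stand 22 mm ahead of it and the grasp point (between the pads) lies 3 mm ahead of it; z points along the fingers, y is the line along which they close (so a half turn about z gives the same grasp; the last joint's range is limited). The gripper opens to 85 mm and grips with 20 to 120 N. Pads are 22 mm wide; open, the fingers measure 114 mm over their backs; the gripper's body (76 mm by 85 mm) begins 54 mm behind the grasp point. The pads swing forward as they close: fully open they stand 13 mm farther back than shut.
Start: joints at [72.726, 17.653, 93.61, -0, 68.738, -3.994], TCP at [0.144, 0.608, 0.253] pointing down, gripper open.
Joint ranges: [-175.34, 175.34], [-45.06, 112.39], [2.9, 150.54], [-68.45, 248.45], [3.09, 151.38], [-168.51, 168.51]. Speed limits (degrees/s): [159.86, 159.86, 180, 180, 180, 180].

### API

Orientations are given as a 3x3 rotation matrix whose columns are the frame's x, y, z axes.
In Python, from station import ctrl gives the robot as it stands.
- The arm moves only by the tool send_rows, never from a script. Its argument "increments" is a list that holds one entry, the list of rows, each a list of 4 numbers: the shift along the tool's x, y, z in m, then the turn about the tool's z in rad. A call has 1 to 12 rows; each row shifts and turns the commanded pose from where the row before left it, along the tool's axes as they then stand; what a row does not reach is not made up. A row lasts 1/8 s, in which the tool goes at most 62.5 mm and 10.7 degrees, less where a joint would pass 70% of its speed; a pose out of reach is approached as far as the arm can. A call is refused whole if a number of a shift passes 0.0625 or a number of a turn 0.188, either way. A call with a gripper value outside its range is refused whole. "hand" is the opening, from 0 (shut) to 1 (fully open), set as the call begins (left out, the last holds). The fingers move at their own pace and stop on an object; the grip force is fixed at half the most. Time passes only in rows, so rows that do not move let the fingers close. It gives the time, the measured TCP pose, the force, the opening and the grip force at its end, in the units of the state.
- ctrl.state(): the state, without advancing time (a new reading comes with each control period).
- ctrl.get_image(name): name is "side" or "top" or "wrist"; returns a dict with "color" (480x640x3 uint8, red, green, blue), "fovy" (degrees; the focal length in pixels is half the picture's height over the tangent of half this angle, whatever the lens; pixels are square), "cx", "cy" (the principal point, pixels), "rvec" (rotation vector, rad) and "tvec" (3), from world to camera coordinates, as OpenCV has them. Camera axes: x right, y down, z forward; pixel columns grow to the right and rows downward; lengths in m; the calibration is good to about 2 mm. A picture is of the moment at which its call begins. There is no depth.
- ctrl.hand_in(): hands the job in; it is judged then, once.
The state is a dict: "clock": time; "qpos": joint angles; "qvel": joint speeds; "joint_efforts": joint torques, N m; "tool_pos": TCP position; "orientation": TCP orientation; "contact_force": force on the tool from outside, world axes, zero at the start; "wrist_torque": the same for the moment, N m; "grip_width": finger opening in m; "grip_force": force on a finger pad.
Only numpy, scipy, OpenCV 4.12 (cv2) and the standard library are available. Lean on these libraries where they do the work, as an engineer would, in place of code of your own. Each camera call takes 0.05 s, during which the arm holds its last target. There are 200 camera calls.

## Working session

There is one attempt and no reset: what is moved stays moved. The work goes in short steps, Python scripts to look and compute and a tool call to move; the robot and the scene stay as the last step left them, time stands still between calls to the robot, and variables do not carry over. Pictures are saved under pics/ and viewed, at most 10 in all, crops included, and the job is handed in when it is done.

Besides the shell and the picture viewer there is one more tool, called after "Call:" as a command line: name --argument value ..., lists and objects as JSON in quotes. send_rows: Moves the arm, as the interface text tells. Its arguments: {"type":"object","properties":{"increments":{"type":"array","items":{"type":"array","items":{"type":"array","items":{"type":"number"}}}},"hand":{"type":"number"}},"required":["increments"]}

```bash
mkdir -p pics; ls
cat > h.py <<'E'
import numpy as np, cv2
from station import ctrl
def cam(n,save=None):
    d=ctrl.get_image(n)
    if save: cv2.imwrite('pics/'+save,d['color'][:,:,::-1])
    R=cv2.Rodrigues(np.array(d['rvec'],float))[0]; t=np.array(d['tvec'],float).ravel()
    f=240/np.tan(np.radians(d['fovy'])/2)
    return d,R,t,f
def ray(c,u,v,z):
    d,R,t,f=c
    r=R.T@np.array([(u-d['cx'])/f,(v-d['cy'])/f,1]); o=-R.T@t
    return o+r*(z-o[2])/r[2]
def proj(c,p):
    d,R,t,f=c; q=R@np.array(p,float)+t
    return np.array([q[0]/q[2]*f+d['cx'],q[1]/q[2]*f+d['cy']])
E
python3 - <<'E'
from h import *
import pickle
for n in('top','side'):
    c=cam(n,n+'1.png'); pickle.dump(c,open(n+'.pkl','wb')); print(n,-c[1].T@c[2],c[3],c[1][2], {k:c[0][k] for k in c[0] if k not in('color',)})
print(ctrl.state())
E
```

```text
pics
top [ 3.54158812e-01 -6.07157211e-04  8.64893640e-01] 454.2924026613024 [ 0.19193671  0.01599802 -0.9812769 ] {'fovy': 55.69445970715128, 'cx': 315.8422814471536, 'cy': 242.82572471097197, 'rvec': array([ 2.13751433, -2.08946906,  0.19020062]), 'tvec': array([0.00100384, 0.51373494, 0.78073379])}
side [ 0.37692225 -0.74294623  0.52150476] 501.8007216797598 [ 0.12553017  0.86000183 -0.49460997] {'fovy': 51.12148227812145, 'cx': 320.0719763698975, 'cy': 235.499987506757, 'rvec': array([ 2.08429105, -0.14680671,  0.09058375]), 'tvec': array([-0.48077424,  0.11449083,  0.84956146])}
{'clock': 0.1, 'qpos': array([ 7.27255883e+01,  1.77015397e+01,  9.36823206e+01, -1.07146797e-03,
        6.87363705e+01, -3.99329640e+00]), 'qvel': array([ 0.00512984, -0.18006016, -0.16489587,  0.03800982, -0.00328514,
        0.02358441]), 'joint_efforts': array([-9.70090914e-04, -4.16408908e+01, -2.77643484e+01, -3.87336593e-05,
        4.00350647e-03,  5.40094049e-07]), 'tool_pos': array([0.14340235, 0.60760994, 0.25213908]), 'orientation': array([[-9.73256168e-01,  2.29721711e-01, -6.06481560e-04],
       [ 2.29722475e-01,  9.73254103e-01, -2.00894413e-03],
       [ 1.28762584e-04, -2.09453971e-03, -9.99997798e-01]]), 'contact_force': array([-0.53196622,  0.56490959, -0.38498539]), 'wrist_torque': array([-0.01015517, -0.02765398,  0.00577675]), 'grip_force': 0.0, 'grip_width': 0.08550470510272311}
```

View pics/top1.png

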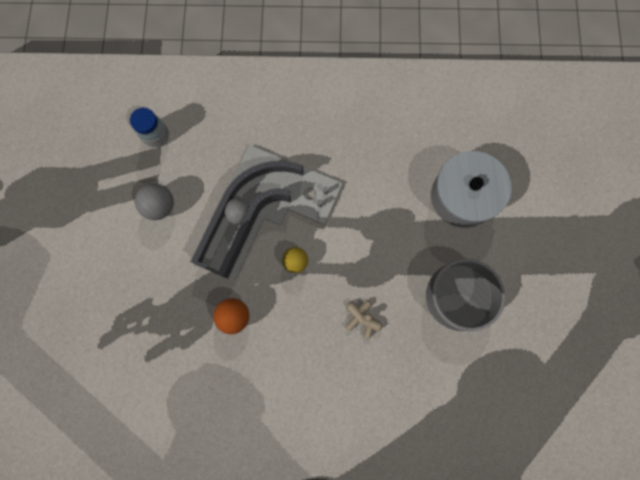

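View pics/side1.png

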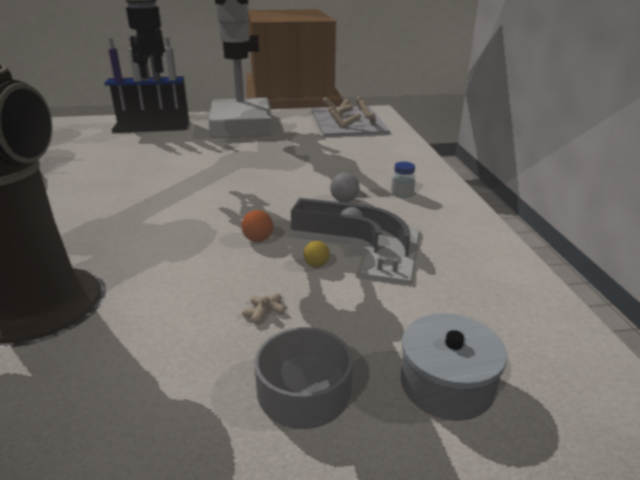

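The top view shows the track's closed end near (212,265), the ball in the slot at (236,211), and the seat and pegs near (318,195). The larger grey decoy is at (154,201), the open jar at (467,295) and the closed jar at (473,187). In the side view, the open jar is at (303,375) and the ball is at (352,215).

Run:
```python
from h import *
import pickle
c=pickle.load(open('top.pkl','rb')); im=c[0]['color'][:,:,::-1]
cr=im[140:284,184:360]; cr=cv2.resize(cr,None,fx=4.5,fy=4.0*4.5/4.0,interpolation=cv2.INTER_CUBIC)
cr=np.clip(cr.astype(float)*1.5,0,255).astype(np.uint8)[:600,:800]
cv2.imwrite('pics/crop1.png',cr)
g=cv2.cvtColor(im,cv2.COLOR_BGR2GRAY)
m=((g<75)).astype(np.uint8); m[:130]=0;m[290:]=0;m[:,:180]=0;m[:,370:]=0
cs,_=cv2.findContours(m,0,2)
for k in sorted(cs,key=cv2.contourArea)[-3:]: print(cv2.contourArea(k),cv2.boundingRect(k))
```

```text
27.0 (212, 287, 20, 3)
126.5 (279, 243, 29, 28)
4442.5 (193, 160, 111, 119)
```

View pics/crop1.png

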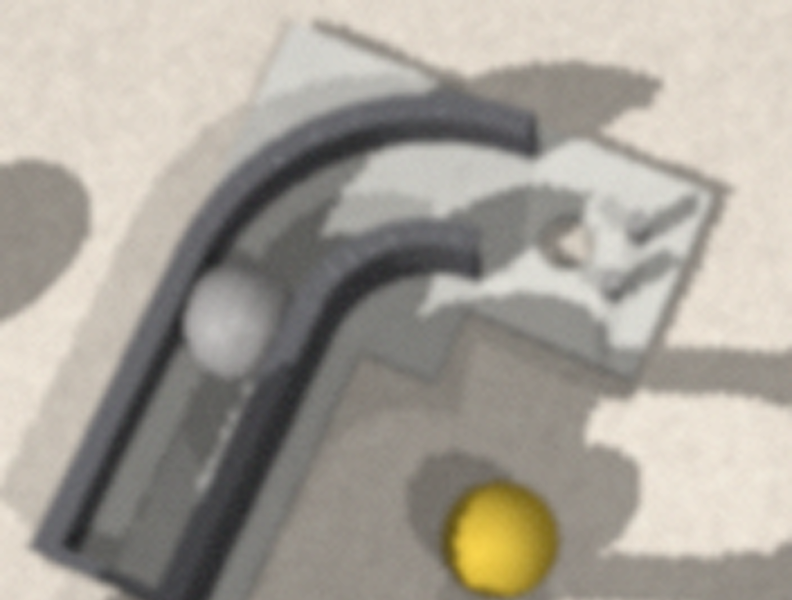

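Crop (4.5x): seat hole at crop (568,240), floor corners (732,190) and (632,385), ball at (232,320), outer lip end (537,115), closed-end corner (35,548).

Run:
```python
from h import *
import pickle
c=pickle.load(open('top.pkl','rb'))
P=lambda u,v,z: ray(c,184+(u+.5)/4.5-.5,140+(v+.5)/4.5-.5,z)*1000
pts=[('hole',568,240,.01),('c+',732,190,.01),('c-',632,385,.01),('lipO',537,116,.055),('lipI',480,228,.055),('closed',35,548,.055),('ball',232,320,.035),('outer str',180,250,.055)]
D={}
for n,u,v,z in pts: D[n]=P(u,v,z); print(n,D[n].round(1))
# fit 2D rigid with model points (mm)
mod={'hole':(0,0),'lipO':(33,28),'lipI':(-33,28)}
ey=-(D['c-']-D['c+']); print('edge',np.linalg.norm(ey),np.degrees(np.arctan2(ey[1],ey[0])))
e=D['lipO']-D['lipI'];print('lips',np.linalg.norm(e),np.degrees(np.arctan2(e[1],e[0])))
# Straight outer wall (lip top outer edge)
e=D['outer str']-D['closed'];print('wall',np.degrees(np.arctan2(e[1],e[0])))
# open jar & closed jar in top
im=c[0]['color'];hsv=cv2.cvtColor(im,cv2.COLOR_RGB2HSV);g=hsv[:,:,2]
m=(g<110).astype(np.uint8);
sub=cv2.cvtColor(im,cv2.COLOR_RGB2BGR)[140:350,400:540]
cv2.imwrite('pics/jar.png',np.clip(cv2.resize(sub,None,fx=2.8,fy=2.8,interpolation=cv2.INTER_CUBIC)*1.3,0,255))
s=pickle.load(open('side.pkl','rb'));sub=cv2.cvtColor(s[0]['color'],cv2.COLOR_RGB2BGR)[320:430,240:370]
b=cv2.resize(sub,None,fx=3,fy=3);a=cv2.imread('pics/jar.png');W=np.zeros((600,800,3),np.uint8);W[:a.shape[0],:a.shape[1]]=a;W[:330,400:790]=np.clip(b*1.3,0,255);cv2.imwrite('pics/jar.png',W)
```

```text
hole [620.7  27.5  10. ]
c+ [644.9 -43.6  10. ]
c- [556.5  -1.7  10. ]
lipO [660.4  40.4  55. ]
lipI [611.1  62.5  55. ]
closed [473.5 236.8  55. ]
ball [575.1 167.   35. ]
outer str [599.2 186.2  55. ]
edge 97.90274762729177 -25.359001871409767
lips 53.99366413606332 -24.20411082845286
wall -21.91979271905503[ WARN:0@0.206] global loadsave.cpp:1063 imwrite_ Unsupported depth image for selected encoder is fallbacked to CV_8U.
```

View pics/jar.png

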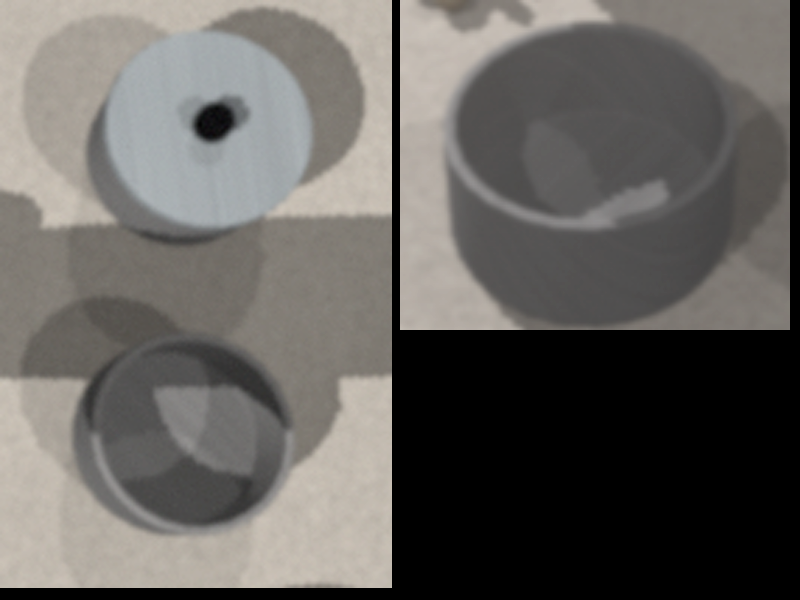

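Crop view: open jar's rim ellipse is centred at crop (193,433) in the top view and (590,125) in the side view. The closed jar's lid is centred at (208,130).

```bash
cat >> h.py <<'E'
import os,json
if os.path.exists('T.json'):
    th,ox,oy=json.load(open('T.json'))
    Rt=np.array([[np.cos(th),-np.sin(th)],[np.sin(th),np.cos(th)]])
    def tw(x,y): return Rt@np.array([x,y])/1000+[ox,oy]
    def wt(p): return Rt.T@(np.array(p[:2])-[ox,oy])*1000
E
python3 - <<'E'
from h import *
import pickle
c=pickle.load(open('top.pkl','rb'));s=pickle.load(open('side.pkl','rb'))
W=np.array([[620.7,27.5],[660.4,40.4],[611.1,62.5],[473.5,236.8]]);M=np.array([[0,0],[33,28],[-21.5,28],[-243,141.]])
for idx in ([0,1,2,3],[0,1,2]):
    w=W[idx];m=M[idx];A=w-w.mean(0);B=m-m.mean(0)
    th=np.arctan2((B[:,0]*A[:,1]-B[:,1]*A[:,0]).sum(),(A*B).sum());R=np.array([[np.cos(th),-np.sin(th)],[np.sin(th),np.cos(th)]])
    o=w.mean(0)-R@m.mean(0);print(np.degrees(th),o,(m@R.T+o-w).round(1).tolist())
    if len(idx)==4: json.dump([th,o[0]/1000,o[1]/1000],open('T.json','w')); print('ball in track',R.T@(np.array([575.1,167])-o))
print('jar top',ray(c,400+193/2.8,140+433/2.8,.06),'side',ray(s,240+190/3,320+125/3,.06))
print('closed',ray(c,400+208/2.8,140+130/2.8,.066))
E
```

```text
-24.465633994679994 [623.70663636  23.00338614] [[3.0, -4.5], [4.9, -5.6], [4.6, -5.1], [-12.6, 15.2]]
ball in track [-103.87805812  110.93682411]
-23.179506057817413 [619.86199634  27.81569479] [[-0.8, 0.3], [0.8, 0.2], [0.0, -0.5]]
jar top [ 0.42454304 -0.25896938  0.06      ] side [ 0.42585298 -0.26313851  0.06      ]
closed [ 0.6217586  -0.27482431  0.066     ]
```

Run:
```python
from h import *
from scipy.optimize import least_squares
W=np.array([[620.7,27.5],[660.4,40.4],[611.1,62.5],[473.5,236.8],[575.1,167]])
M=np.array([[0,0],[33,28],[-21.5,28],[0,141.],[0,108]])
def res(p,full=False):
    t=p[0];R=np.array([[np.cos(t),-np.sin(t)],[np.sin(t),np.cos(t)]])
    q=(W-p[1:])@R
    if full: print(q.round(1))
    return np.r_[(q-M)[:3].ravel(),(q-M)[3:,1]]
r=least_squares(res,[-.4,620,27]);print(np.degrees(r.x[0]),r.x);res(r.x,1)
json.dump([r.x[0],r.x[1]/1000,r.x[2]/1000],open('T.json','w'))
import importlib,h;importlib.reload(h)
for p in [(-190,108),(-150,108),(-103,108),(-80,108),(0,28),(0,0)]: print(p,h.tw(*p))
```

```text
-21.832671530968618 [-3.81052003e-01  6.20478906e+02  2.81786152e+01]
[[   0.5   -0.5]
 [  32.5   26.2]
 [ -21.5   28.4]
 [-214.   139. ]
 [ -93.8  112. ]]
(-190, 108) [0.48427176 0.19909267]
(-150, 108) [0.52140272 0.18421678]
(-103, 108) [0.56503159 0.16673761]
(-80, 108) [0.58638189 0.15818398]
(0, 28) [0.63089203 0.05417028]
(0, 0) [0.62047891 0.02817862]
```

Run:
```python
from h import *
W=np.array([[620.7,27.5],[660.4,40.4],[611.1,62.5],[473.5,236.8],[575.1,167]])
M=np.array([[0,0],[33,28],[-21.5,28],[-216,141.]])
w=W[:4];m=M;A=w-w.mean(0);B=m-m.mean(0)
th=np.arctan2((B[:,0]*A[:,1]-B[:,1]*A[:,0]).sum(),(A*B).sum());R=np.array([[np.cos(th),-np.sin(th)],[np.sin(th),np.cos(th)]])
o=w.mean(0)-R@m.mean(0);print(np.degrees(th),o,(m@R.T+o-w).round(1).tolist(),(W[4]-o)@R)
json.dump([th,o[0]/1000,o[1]/1000],open('T.json','w'))
import importlib,h;importlib.reload(h)
for p in [(-160,108),(-103,108),(-80,108),(0,28),(0,0)]: print(p,h.tw(*p))
```

```text
-21.84142458109915 [620.55717638  27.06481309] [[-0.1, -0.4], [1.2, 0.4], [-0.1, -1.4], [-1.0, 1.5]] [-94.25547895 112.97838779]
(-160, 108) [0.51222266 0.1868385 ]
(-103, 108) [0.56513103 0.16563228]
(-80, 108) [0.58648002 0.15707538]
(0, 28) [0.63097427 0.05305489]
(0, 0) [0.62055718 0.02706481]
```

```bash
cat >> h.py <<'E'
def rows(wps,p0=None,yaw0=None):
    """wps: (x,y,z,yaw_deg,nrows); prints rows in the tool frame, rounding error carried over"""
    s=ctrl.state(); o=s['orientation']
    p=np.array(s['tool_pos'] if p0 is None else p0,float); yaw=np.arctan2(o[1,0],o[0,0]) if yaw0 is None else np.radians(yaw0)
    out=[]
    for x,y,z,yd,n in wps:
        a=p.copy(); ya=yaw; b=np.array([x,y,z]); dy=(np.radians(yd)-ya+np.pi)%(2*np.pi)-np.pi
        for i in range(1,n+1):
            d=a+(b-a)*i/n-p; c_,s_=np.cos(yaw),np.sin(yaw)
            r=np.array([c_*d[0]+s_*d[1], s_*d[0]-c_*d[1], -d[2]]).round(4)
            t=round(float(-(ya+dy*i/n-yaw)),3)
            p=p+np.array([c_*r[0]+s_*r[1], s_*r[0]-c_*r[1], -r[2]]); yaw-=t
            out.append([*r.tolist(),t])
    for k in range(0,len(out),12): print(json.dumps(out[k:k+12]))
    print('end',p.round(4),np.degrees(yaw).round(2))
E
python3 - <<'E'
from h import *
import pickle
c=pickle.load(open('top.pkl','rb'));print('yellow',wt(ray(c,295,260,.02)))
q=tw(-165,108); rows([(*q,.18,158.2,12)])
E
```

```text
yellow [-134.36447691  -27.41357489]
[[-0.0376, -0.027, 0.006, 0.012], [-0.0378, -0.0266, 0.006, 0.013], [-0.0383, -0.026, 0.006, 0.012], [-0.0385, -0.0256, 0.006, 0.013], [-0.0388, -0.0251, 0.0061, 0.012], [-0.0392, -0.0246, 0.006, 0.012], [-0.0394, -0.0242, 0.006, 0.013], [-0.0398, -0.0236, 0.006, 0.012], [-0.04, -0.0232, 0.006, 0.013], [-0.0404, -0.0226, 0.006, 0.012], [-0.0406, -0.0222, 0.006, 0.012], [-0.0409, -0.0216, 0.006, 0.013]]
end [0.5076 0.1887 0.18  ] 158.18
```

Call:
send_rows --increments '[[[-0.0376,-0.027,0.006,0.012],[-0.0378,-0.0266,0.006,0.013],[-0.0383,-0.026,0.006,0.012],[-0.0385,-0.0256,0.006,0.013],[-0.0388,-0.0251,0.006,0.012],[-0.0392,-0.0246,0.006,0.012],[-0.0394,-0.0242,0.006,0.013],[-0.0398,-0.0236,0.006,0.012],[-0.04,-0.0232,0.006,0.013],[-0.0404,-0.0226,0.006,0.012],[-0.0406,-0.0222,0.006,0.012],[-0.0409,-0.0216,0.006,0.013]]]' --hand 0

```text
clock: 1.6
tool_pos: [0.5083, 0.1881, 0.1807]
orientation: [[-0.928, 0.372, -0.001], [0.372, 0.928, -0.0], [0.001, -0.0, -1.0]]
contact_force: [0.3, -0.1, 1.0]
grip_width: -0.0
grip_force: 0.0
```

Call:
send_rows --increments '[[[0,0,0,0],[0,0,0,0]]]'

```text
clock: 1.85
tool_pos: [0.5072, 0.1893, 0.1808]
orientation: [[-0.928, 0.372, -0.002], [0.372, 0.928, 0.0], [0.002, -0.0, -1.0]]
contact_force: [0.6, 0.2, 0.6]
grip_width: 0.0
grip_force: 0.0
```

Run:
```python
from h import *
import pickle
c=cam('wrist','w1.png');pickle.dump(c,open('w1.pkl','wb'))
s=ctrl.state();print(s['clock'],s['tool_pos'],s['qpos'],s['grip_width'],wt(s['tool_pos']),np.degrees(np.arctan2(s['orientation'][1,0],s['orientation'][0,0])))
for p in [(-94,108,35),(-165,108,55),(-210,108,55),(0,0,10)]: print(p,proj(c,[*tw(*p[:2]),p[2]/1000]))
```

```text
1.9 [0.5069629  0.18981866 0.18092214] [ 1.59045056e+01  1.32907985e+01  1.08325447e+02  2.88821235e-02
  5.84533670e+01 -5.23148840e+01] -0.0001403264191031569 [-165.99092961  108.80940208] 158.20424963391835
(-94, 108, 35) [318.92614624 322.78873942]
(-165, 108, 55) [318.79380645 239.42403021]
(-210, 108, 55) [318.73365522 169.1565114 ]
(0, 0, 10) [195.39746347 405.14898738]
```

View pics/w1.png

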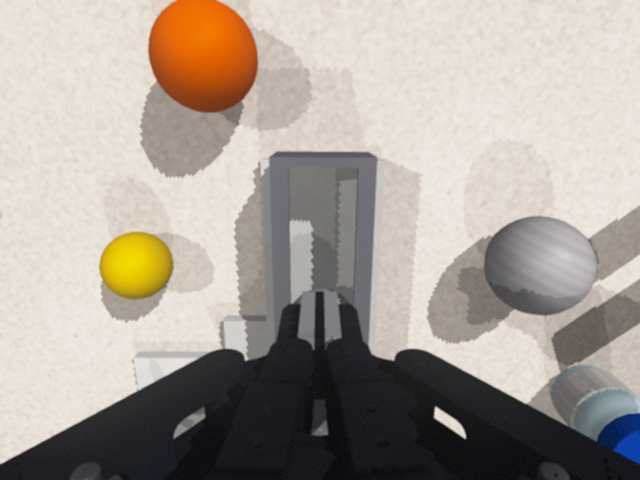

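Wrist view: slot centred at u≈323 (walls 271–376, closed end at row ~155). The closed fingertips are at (320,295), about 2–3 mm off the slot's centreline, and the slot is clear.

Run:
```python
from h import *
import pickle
c=pickle.load(open('w1.pkl','rb'))
for u,v in [(271,155),(376,155),(288,166),(357,166)]: print(u,v,wt(ray(c,u,v,.055)))
g=cv2.cvtColor(c[0]['color'],cv2.COLOR_RGB2GRAY)
for v in (180,220,260): print(v,[int(x) for x in g[v,258:390:3]])
```

```text
271 155 [-218.53427936   79.05598822]
376 155 [-218.50524023  142.73014114]
288 166 [-211.92294938   89.21487436]
357 166 [-211.90501659  131.38838331]
180 [158, 138, 136, 135, 119, 112, 114, 113, 117, 111, 105, 120, 120, 120, 116, 121, 119, 122, 119, 117, 120, 116, 120, 119, 116, 116, 110, 106, 117, 115, 128, 130, 133, 103, 112, 111, 112, 114, 115, 128, 199, 197, 195, 196]
220 [153, 144, 132, 133, 128, 111, 111, 111, 107, 109, 104, 170, 148, 163, 166, 137, 125, 143, 114, 116, 115, 117, 116, 114, 117, 116, 103, 128, 127, 132, 131, 130, 130, 107, 111, 112, 111, 111, 111, 193, 194, 196, 202, 201]
260 [146, 146, 140, 128, 127, 111, 108, 107, 109, 109, 108, 170, 177, 174, 174, 175, 176, 174, 99, 96, 99, 100, 99, 98, 96, 98, 99, 129, 130, 129, 127, 129, 117, 110, 107, 112, 111, 112, 153, 194, 196, 202, 204, 202]
```

Run:
```python
from h import *
t=json.load(open('T.json')); 
o=tw(-1,1); json.dump([t[0],*o],open('T.json','w'))
import importlib,h; importlib.reload(h)
from h import *
def path(s): # s from x=-165
    if s<85: return -165+s,108
    a=min((s-85)/80,np.pi/2)
    return -80+80*np.sin(a),28+80*np.cos(a)
def yaw(s): return 158.16-np.degrees(np.clip((s+14-85)/80,0,np.pi/2))
w=[(*tw(-165,108),.10,158.16,2),(*tw(-165,108),.040,158.16,4)]
print('lat offset', wt(ctrl.state()['tool_pos']))
rows(w)
ss=np.r_[np.arange(7,160,7),np.arange(160,202,5.),202.7]
rows([(*tw(*path(s)),.040,yaw(s),1) for s in ss],p0=[*tw(-165,108),.04],yaw0=158.16)
```

```text
lat offset [-164.99092961  107.80940208]
[[0.0, 0.0001, 0.0405, 0.0], [0.0, 0.0001, 0.0404, 0.001], [0.0, -0.0, 0.015, -0.0], [0.0, -0.0, 0.015, -0.0], [0.0, -0.0, 0.015, -0.0], [0.0, -0.0, 0.015, -0.0]]
end [0.507 0.19  0.04 ] 158.15
[[-0.007, -0.0, -0.0, -0.0], [-0.007, -0.0, -0.0, -0.0], [-0.007, -0.0, -0.0, -0.0], [-0.007, -0.0, -0.0, -0.0], [-0.007, -0.0, -0.0, -0.0], [-0.007, -0.0, -0.0, -0.0], [-0.007, -0.0, -0.0, -0.0], [-0.007, -0.0, -0.0, -0.0], [-0.007, -0.0, -0.0, -0.0], [-0.007, -0.0, -0.0, -0.0], [-0.007, -0.0, -0.0, 0.075], [-0.007, 0.0005, -0.0, 0.088]]
[[-0.0069, 0.0009, -0.0, 0.087], [-0.007, 0.001, -0.0, 0.087], [-0.0069, 0.0009, -0.0, 0.088], [-0.0069, 0.0009, -0.0, 0.087], [-0.007, 0.0009, -0.0, 0.088], [-0.0069, 0.0009, -0.0, 0.087], [-0.007, 0.0009, -0.0, 0.088], [-0.0069, 0.0009, -0.0, 0.087], [-0.0069, 0.0009, -0.0, 0.088], [-0.007, 0.001, -0.0, 0.087], [-0.0059, 0.0008, -0.0, 0.075], [-0.005, 0.0007, -0.0, 0.063]]
[[-0.0049, 0.0007, -0.0, 0.062], [-0.005, 0.0007, -0.0, 0.063], [-0.0049, 0.0007, -0.0, 0.062], [-0.0049, 0.0007, -0.0, 0.063], [-0.005, 0.0008, -0.0, 0.062], [-0.0049, 0.0007, -0.0, 0.063], [-0.005, 0.0007, -0.0, 0.021], [-0.0027, 0.0003, -0.0, -0.0]]
end [0.633  0.0619 0.04  ] 68.15
```

Call:
send_rows --increments '[[[0,0,0.0405,0],[0,0,0.0405,0],[0,0,0.015,0],[0,0,0.015,0],[0,0,0.015,0],[0,0,0.015,0],[0,0,0,0]]]'

```text
clock: 2.78
tool_pos: [0.5069, 0.1891, 0.0391]
orientation: [[-0.928, 0.372, -0.002], [0.372, 0.928, -0.001], [0.002, -0.002, -1.0]]
contact_force: [0.5, -0.7, 0.3]
grip_width: -0.0005
grip_force: 0.0
```

No contact on the way down, so I'll push along the straight.

Call:
send_rows --increments '[[[-0.007,0,0,0],[-0.007,0,0,0],[-0.007,0,0,0],[-0.007,0,0,0],[-0.007,0,0,0],[-0.007,0,0,0],[-0.007,0,0,0],[-0.007,0,0,0],[-0.007,0,0,0],[-0.007,0,0,0],[-0.007,0,0,0.075],[-0.007,0.0005,0,0.088]]]'

```text
clock: 4.28
tool_pos: [0.5859, 0.158, 0.0402]
orientation: [[-0.854, 0.52, -0.001], [0.52, 0.854, 0.0], [0.001, -0.0, -1.0]]
contact_force: [-1.3, 1.0, 0.4]
grip_width: 0.0
grip_force: 0.6
```

Call:
send_rows --increments '[[[-0.007,0.001,0,0.087],[-0.007,0.001,0,0.087],[-0.007,0.001,0,0.088],[-0.007,0.001,0,0.087],[-0.007,0.001,0,0.088],[-0.007,0.001,0,0.087],[-0.007,0.001,0,0.088],[-0.007,0.001,0,0.087]]]'

```text
clock: 5.28
tool_pos: [0.6284, 0.1222, 0.0404]
orientation: [[-0.319, 0.948, 0.0], [0.948, 0.319, 0.001], [0.0, 0.001, -1.0]]
contact_force: [-1.2, 1.0, 0.8]
grip_width: -0.0002
grip_force: 0.7
```

Run:
```python
from h import *
s=ctrl.state();print(s['clock'],wt(s['tool_pos']),s['contact_force'])
a=cam('side','s2.png');b=cam('top')
A=cv2.resize(a[0]['color'][150:300,270:450,::-1],None,fx=2.2,fy=2.2)
B=cv2.resize(b[0]['color'][120:290,180:360,::-1],None,fx=2.2,fy=2.2)
W=np.zeros((600,800,3),np.uint8);W[:A.shape[0],:A.shape[1]]=A;W[:B.shape[0],400:400+B.shape[1]]=B;cv2.imwrite('pics/p2.png',W)
```

```text
5.275 [-27.07992693  90.25632653] [-1.22885158  1.03923112  0.79172397]
```

View pics/p2.png

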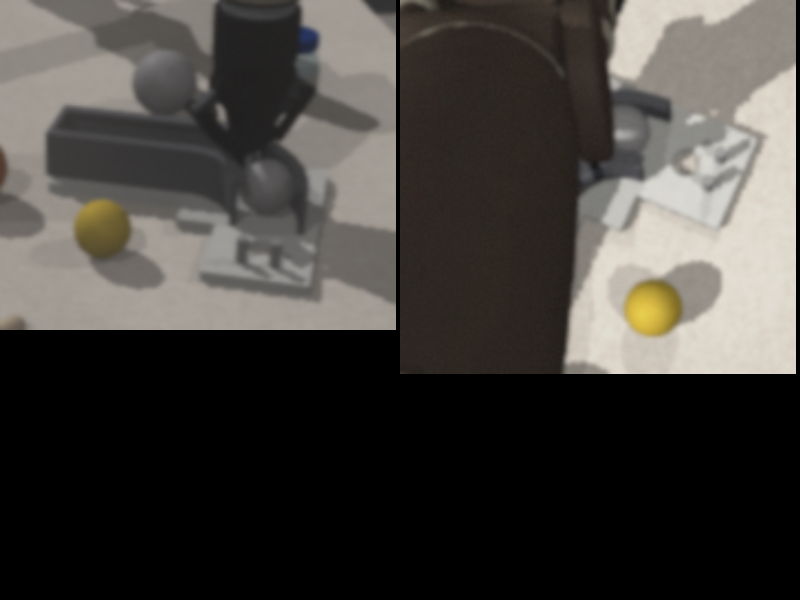

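Both views show the ball round the bend and nearing the exit (crop (268,187) side, (630,130) top), with the fingers behind it. I'll plan the rest of the push.

Run:
```python
from h import *
def path(s):
    a=min((s-85)/80,np.pi/2); return -80+80*np.sin(a),28+80*np.cos(a)
yaw=lambda s:158.16-np.degrees(np.clip((s+14-85)/80,0,np.pi/2))
rows([(*tw(*path(s)),.040,yaw(s),1) for s in np.r_[np.arange(147,200,5.),202]])
```

```text
[[-0.0051, -0.0012, 0.0004, 0.088], [-0.0049, 0.0007, 0.0, 0.063], [-0.005, 0.0007, 0.0, 0.062], [-0.0049, 0.0007, 0.0, 0.063], [-0.0049, 0.0007, 0.0, 0.062], [-0.005, 0.0008, 0.0, 0.063], [-0.0049, 0.0007, 0.0, 0.062], [-0.005, 0.0007, 0.0, 0.063], [-0.0049, 0.0007, 0.0, 0.062], [-0.005, 0.0007, 0.0, 0.063], [-0.0049, 0.0008, 0.0, 0.058], [-0.005, 0.0007, 0.0, -0.0]]
end [0.6332 0.0625 0.04  ] 68.15
```

Call:
send_rows --increments '[[[-0.005,-0.001,0,0.088],[-0.005,0.0007,0,0.063],[-0.005,0.0007,0,0.062],[-0.005,0.0007,0,0.063],[-0.005,0.0007,0,0.062],[-0.005,0.0007,0,0.063],[-0.005,0.0007,0,0.062],[-0.005,0.0007,0,0.063],[-0.005,0.0007,0,0.062],[-0.005,0.0007,0,0.063],[-0.005,0.0007,0,0.058],[-0.004,0.0007,0,0]]]'

```text
clock: 6.88
tool_pos: [0.6327, 0.0634, 0.0402]
orientation: [[0.37, 0.929, 0.0], [0.929, -0.37, -0.0], [-0.0, 0.0, -1.0]]
contact_force: [-0.6, 0.5, 0.9]
grip_width: -0.0
grip_force: 0.0
```

Run:
```python
from h import *
s=ctrl.state();print(s['clock'],wt(s['tool_pos']),s['contact_force'],np.degrees(np.arctan2(s['orientation'][1,0],s['orientation'][0,0])))
a=cam('side','s3.png');b=cam('top')
A=cv2.resize(a[0]['color'][150:300,270:450,::-1],None,fx=2.2,fy=2.2)
B=cv2.resize(b[0]['color'][120:290,180:360,::-1],None,fx=2.2,fy=2.2)
W=np.zeros((374,800,3),np.uint8);W[:A.shape[0],:A.shape[1]]=A;W[:B.shape[0],400:400+B.shape[1]]=B;cv2.imwrite('pics/p3.png',W)
for z in(32,35): print(proj(a,[*tw(0,0),z/1000]),proj(b,[*tw(0,0),z/1000]))
```

```text
6.875 [-1.27987119 37.25254447] [-0.64278221  0.52348794  0.91404773] 68.27839769037271
[389.22995615 252.18895184] [309.07988686 189.84955548]
[389.34579673 250.81535191] [309.03858695 189.3668275 ]
```

View pics/p3.png

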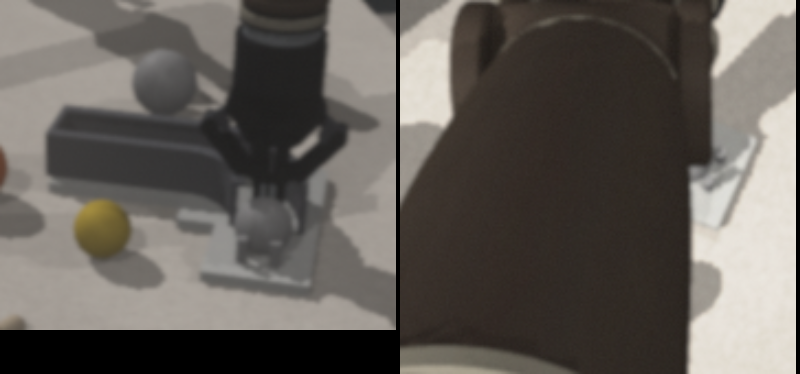

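The ball is at side pixel (390,251), matching the predicted seat (389,252). I'll nudge it 1 mm, lift clear, and take a wrist view over the seat with the fingers open.

Call:
send_rows --increments '[[[-0.001,0,0,0],[0,0,0,0],[0.002,0,0,0],[0,0,-0.02,0],[0,0,-0.03,0],[0,0,-0.04,0],[0,0,-0.03,0],[0,0,0,0]]]'

```text
clock: 7.98
tool_pos: [0.6361, 0.0648, 0.1655]
orientation: [[0.372, 0.928, 0.009], [0.928, -0.372, 0.0], [0.004, 0.008, -1.0]]
contact_force: [-1.1, 0.1, -0.2]
grip_width: 0.0001
grip_force: 0.0
```

Call:
send_rows --increments '[[[-0.019,-0.0006,0,0],[-0.019,-0.0006,0,0],[0,0,0,0],[0,0,0,0],[0,0,0,0]]]' --hand 1

```text
clock: 8.6
tool_pos: [0.6178, 0.0299, 0.16]
orientation: [[0.372, 0.928, -0.0], [0.928, -0.372, 0.0], [0.0, -0.0, -1.0]]
contact_force: [0.6, -0.1, 0.3]
grip_width: 0.0851
grip_force: 0.0
```

Run:
```python
from h import *
s=ctrl.state();print(s['clock'],s['tool_pos'],wt(s['tool_pos']),s['grip_width'],np.degrees(np.arctan2(s['orientation'][1,0],s['orientation'][0,0])))
a=cam('side','s4.png');w=cam('wrist');b=cam('top')
A=cv2.resize(a[0]['color'][190:300,330:450,::-1],None,fx=2.6,fy=2.6);B=cv2.resize(w[0]['color'][:,:,::-1],(480,360))
W=np.zeros((360,800,3),np.uint8);W[:A.shape[0],:A.shape[1]]=A;W[:,320:]=B;cv2.imwrite('pics/p4.png',W)
for z in(32,35): print(proj(a,[*tw(0,0),z/1000]),proj(w,[*tw(0,0),z/1000]))
```

```text
8.6 [0.61784458 0.02988666 0.160025  ] [-2.56771328  0.61009313] 0.0850648495401349 68.17138870511471
[389.22995615 252.18895184] [323.93104991 237.28676127]
[389.34579673 250.81535191] [323.98286928 238.63227447]
```

View pics/p4.png

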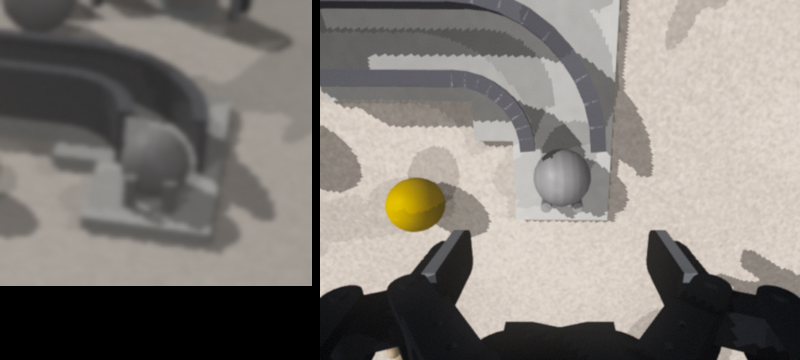

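Ball is in the seat: wrist pixel (323,237) vs predicted (324,237). It sits between the open fingers with clear space both sides. Now descend and grip.

Call:
send_rows --increments '[[[-0.0006,0.002,0.03,0],[0,0,0.03,0],[0,0,0.025,0],[0,0,0.02,0],[0,0,0.015,0],[0,0,0.006,0],[0,0,0,0],[0,0,0,0]]]'

```text
clock: 9.75
tool_pos: [0.6202, 0.0284, 0.0352]
orientation: [[0.372, 0.928, 0.002], [0.928, -0.372, -0.0], [0.001, 0.002, -1.0]]
contact_force: [0.2, 0.8, -0.1]
grip_width: 0.0854
grip_force: 0.0
```

Call:
send_rows --increments '[[[0,0,0,0],[0,0,0,0],[0,0,0,0],[0,0,0,0],[0,0,0,0],[0,0,0,0]]]' --hand 0

```text
clock: 10.5
tool_pos: [0.6199, 0.0284, 0.0353]
orientation: [[0.372, 0.928, 0.001], [0.928, -0.372, -0.0], [0.0, 0.001, -1.0]]
contact_force: [-1.7, 0.5, 5.3]
grip_width: 0.0477
grip_force: 61.0
```

Call:
send_rows --increments '[[[0,0,-0.003,0],[0,0,-0.007,0],[0,0,-0.01,0],[0,0,-0.015,0],[0,0,0,0],[0,0,0,0]]]'

```text
clock: 11.25
tool_pos: [0.6194, 0.0284, 0.0696]
orientation: [[0.372, 0.928, 0.0], [0.928, -0.372, -0.0], [0.0, 0.0, -1.0]]
contact_force: [-0.4, 0.7, -5.7]
grip_width: 0.0475
grip_force: 62.8
```

Run:
```python
from h import *
s=ctrl.state();print(s['clock'],s['tool_pos'],s['grip_width'],s['contact_force'],s['grip_force'])
a=cam('side','s5.png');w=cam('wrist')
A=cv2.resize(a[0]['color'][170:300,330:450,::-1],None,fx=2.6,fy=2.6);B=cv2.resize(w[0]['color'][:,:,::-1],(480,360))
W=np.zeros((360,800,3),np.uint8);W[:A.shape[0],:A.shape[1]]=A;W[:,320:]=B;cv2.imwrite('pics/p5.png',W)
```

```text
11.25 [0.61939315 0.02839859 0.06961638] 0.0474854703782932 [-0.35270115  0.71305255 -5.67766278] 62.8135871887207
```

View pics/p5.png

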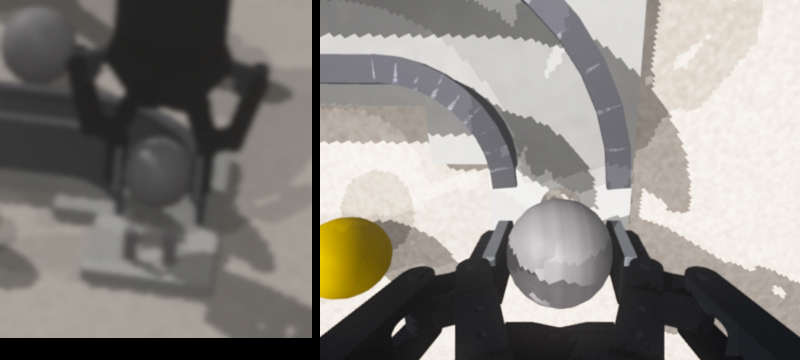

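The ball is held between the pads (wrist crop (560,253), clear of the seat) and carries about 5.7 N. I'll raise it and carry it to above the jar.

Run:
```python
from h import *
p=ctrl.state()['tool_pos']
rows([(p[0],p[1],.165,68.2,3),(.425,-.261,.165,68.2,12)])
```

```text
[[0.0, 0.0, -0.032, -0.0], [0.0, 0.0, -0.0321, -0.0], [0.0, 0.0, -0.032, -0.001], [-0.0284, -0.0061, -0.0, 0.0], [-0.0284, -0.006, -0.0, 0.0], [-0.0284, -0.0061, -0.0, 0.0], [-0.0284, -0.006, -0.0, 0.0], [-0.0283, -0.0061, -0.0, 0.0], [-0.0284, -0.006, -0.0, 0.0], [-0.0284, -0.0061, -0.0, 0.0], [-0.0284, -0.006, -0.0, 0.0], [-0.0284, -0.0061, -0.0, 0.0]]
[[-0.0284, -0.006, -0.0, 0.0], [-0.0284, -0.0061, -0.0, 0.0], [-0.0284, -0.006, -0.0, 0.0]]
end [ 0.425 -0.261  0.165] 68.22
```

Call:
send_rows --increments '[[[0,0,-0.032,0],[0,0,-0.032,0],[0,0,-0.032,0],[-0.0284,-0.006,0,0],[-0.0284,-0.006,0,0],[-0.0284,-0.006,0,0],[-0.0284,-0.006,0,0],[-0.0284,-0.006,0,0],[-0.0284,-0.006,0,0],[-0.0284,-0.006,0,0],[-0.0284,-0.006,0,0],[-0.0284,-0.006,0,0]]]'

```text
clock: 12.85
tool_pos: [0.4732, -0.1893, 0.1648]
orientation: [[0.372, 0.928, -0.001], [0.928, -0.372, 0.0], [0.0, -0.001, -1.0]]
contact_force: [0.3, -0.7, -5.8]
grip_width: 0.0473
grip_force: 64.2
```

Call:
send_rows --increments '[[[-0.0284,-0.006,0,0],[-0.0284,-0.006,0,0],[-0.0284,-0.006,0,0],[0,0,0,0],[0,0,0,0],[0,0,0,0]]]'

```text
clock: 13.6
tool_pos: [0.4261, -0.2604, 0.1651]
orientation: [[0.371, 0.929, -0.0], [0.929, -0.371, 0.001], [0.0, -0.0, -1.0]]
contact_force: [-0.2, 0.2, -6.4]
grip_width: 0.0472
grip_force: 64.0
```

Run:
```python
from h import *
import pickle
s=ctrl.state();print(s['clock'],s['tool_pos'],s['grip_width'],s['contact_force'])
w=cam('wrist','w6.png');pickle.dump(w,open('w6.pkl','wb'))
print(proj(w,[.425,-.261,.06]),[proj(w,[.425+.064*np.cos(a),-.261+.064*np.sin(a),.06]).round(0).tolist() for a in np.arange(0,6.3,np.pi/4)])
rows([(.425,-.261,.06,68.2,1)])if 0 else None
```

```text
13.6 [ 0.42605947 -0.26042648  0.16510227] 0.04724532844896228 [-0.23850226  0.24472751 -6.4446672 ]
[318.79565255 248.74527265] [[422.0, 210.0], [364.0, 148.0], [276.0, 147.0], [217.0, 207.0], [222.0, 286.0], [279.0, 336.0], [356.0, 337.0], [415.0, 288.0], [422.0, 210.0]]
```

View pics/w6.png

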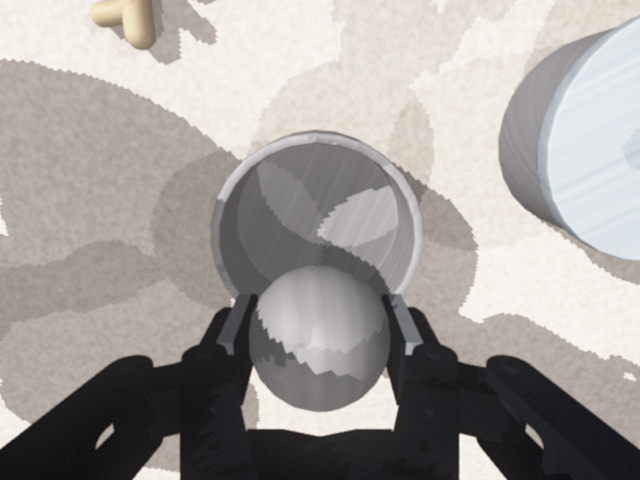

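Wrist view: jar rim spans u 211–423 with its top at v≈130, within 3 mm of predicted, and the held ball is at (320,338). A small correction, then lower into the jar.

Call:
send_rows --increments '[[[0.002,-0.002,0.02,0],[0,0,0.025,0],[0,0,0.025,0],[0,0,0.02,0],[0,0,0.015,0],[0,0,0.01,0],[0,0,0.006,0],[0,0,0.003,0],[0,0,0,0],[0,0,0,0]]]'

```text
clock: 14.9
tool_pos: [0.4251, -0.2589, 0.0418]
orientation: [[0.372, 0.928, 0.001], [0.928, -0.372, -0.001], [-0.0, 0.001, -1.0]]
contact_force: [-0.4, -0.4, -5.8]
grip_width: 0.0475
grip_force: 64.0
```

Call:
send_rows --increments '[[[0,0,0.001,0],[0,0,0.001,0],[0,0,0.001,0],[0,0,0,0]]]'

```text
clock: 15.4
tool_pos: [0.4246, -0.2585, 0.0381]
orientation: [[0.372, 0.928, -0.0], [0.928, -0.372, 0.0], [0.0, -0.0, -1.0]]
contact_force: [0.1, -0.1, -6.2]
grip_width: 0.048
grip_force: 64.0
```

Call:
send_rows --increments '[[[0,0,0.001,0],[0,0,0.001,0],[0,0,0,0],[0,0,0,0]]]'

```text
clock: 15.9
tool_pos: [0.4248, -0.2587, 0.0368]
orientation: [[0.372, 0.928, 0.0], [0.928, -0.372, -0.0], [-0.0, 0.0, -1.0]]
contact_force: [-2.1, 2.0, 3.0]
grip_width: 0.0474
grip_force: 64.6
```

Floor contact felt. I'll open only part-way, because the fully open fingers barely fit inside the jar, then retreat straight up.

Call:
send_rows --increments '[[[0,0,0,0],[0,0,0,0],[0,0,0,0],[0,0,0,0]]]' --hand 0.7

```text
clock: 16.4
tool_pos: [0.4249, -0.2587, 0.0363]
orientation: [[0.372, 0.928, 0.0], [0.928, -0.372, -0.0], [-0.0, 0.0, -1.0]]
contact_force: [-0.1, -0.3, 0.6]
grip_width: 0.0597
grip_force: 0.0
```

Call:
send_rows --increments '[[[0,0,-0.01,0],[0,0,-0.02,0],[0,0,-0.03,0],[0,0,-0.04,0],[0,0,-0.05,0],[0,0,-0.05,0],[0,0,0,0],[0,0,0,0]]]'

```text
clock: 17.4
tool_pos: [0.4243, -0.2583, 0.2363]
orientation: [[0.372, 0.928, -0.0], [0.928, -0.372, 0.0], [0.0, -0.0, -1.0]]
contact_force: [0.3, -0.3, -1.0]
grip_width: 0.0599
grip_force: 0.0
```

Run:
```python
from h import *
s=ctrl.state();print(s['clock'],s['tool_pos'],s['grip_width'],s['contact_force'])
w=cam('wrist','w7.png');a=cam('side','s7.png')
import pickle
a0=pickle.load(open('side.pkl','rb'))
d=np.abs(a[0]['color'].astype(int)-a0[0]['color'].astype(int)).sum(2)
print('closed jar diff',d[325:405,405:500].mean(),'open jar outer diff',d[385:418,260:345].mean())
hsv=cv2.cvtColor(w[0]['color'],cv2.COLOR_RGB2GRAY)
print(proj(w,[.425,-.259,.033]),proj(w,[.425,-.259,.06]))
c=cv2.HoughCircles(cv2.GaussianBlur(hsv,(5,5),1),cv2.HOUGH_GRADIENT,1.5,30,param1=80,param2=35,minRadius=20,maxRadius=90);print(c)
```

```text
17.4 [ 0.4243299  -0.25825032  0.23633065] 0.059878202413144586 [ 0.33178782 -0.26090473 -0.95720148]
closed jar diff 39.78697368421053 open jar outer diff 28.727985739750444
[320.87356918 210.73785644] [321.01064322 218.66049336]
[[[320.25     212.25      74.149994]
  [554.25     141.75      89.149994]
  [227.25     360.75      43.7     ]
  [360.75     230.25      89.149994]
  [348.75     192.75      50.75    ]
  [321.75     179.25      51.199997]
  [522.75     150.75      54.050003]
  [530.25     410.25      48.800003]
  [597.75     129.75      27.65    ]
  [320.25     252.75      39.5     ]]]
```

The rim is where it was before, the gripper is empty (6 N load gone) and the floor contact came at the expected height. Handing in.

```bash
python3 -c "
from station import ctrl
print(ctrl.hand_in())"
```

```text
the job is handed in; nothing more can be done
None
```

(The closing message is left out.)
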